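# Clear the pepper and hold the grill's self-closing tray open at its clip

## Task

The pepper lying right in front of the grill tray's grip is in the way: pick it up and lay it (do not drop it) in the glass bowl. Then pull the grill's self-closing tray out by its grip until its thin pointer stands level with the fin of the clip on the guide rail, and keep it there against its spring so that I can fill it: finish while still holding it, do not let go. Keep the bowl upright and leave everything else on the counter where it is.

Things in the scene. Friction and masses are not known exactly. Their poses are not given: they have to be found in the camera images.
- grill: round black table grill, fixed. Origin on the counter (z = 0) below the tray grip when the tray is in; x points into the grill (the tray pulls out along -x), y left, z up. Flat front at x = 95 mm, 240 wide, 70 high; round top from x = 97, 340 wide, 160 high (wire loop to 200). Low guide rail, 12 wide, 10 high, along x at y = 85 mm, from the front to x = -125.
- tray: the steel tray (front plate 150 wide, 53 high) sliding in the grill's front, with its stem, grip and pointer; its frame coincides with the grill's when fully in (every start) and moves with it along the grill's -x as it is pulled out; stop at 150 mm. A spring always pulls it back in: about 3 N fully in, rising by 60 N/m (about 10 N at 110 mm).
- tray_grip (a point): point in the tray's upright black grip, 15 mm below its top, 55 above the counter (the same for every start). The grip is a block 16 mm thick along the pull (grill x), 40 wide across it, from 20 to 70 mm above the counter, on a flat steel stem (26 wide, top at 28 mm) leading back to the tray.
- tray_pointer (a point): top of the thin steel pointer (a fin 4 mm thick, 10 wide, top 43 mm above the counter) that moves with the tray: 70 mm to the left (+y of the grill) of the grip, level with the grip's middle along the pull, on a thin arm 21 to 27 mm above the counter.
- clip: the mark: small dark steel clip fixed on the guide rail, with an upright fin 4 mm thick, 10 wide, top 43 mm above the counter; origin on the counter (z = 0) below the middle of the fin, axes parallel to the grill's. Along the pull it lies 75 to 110 mm out from the pointer with the tray in; sideways 15 mm to the pointer's left.
- clip_top (a point): middle of the top of the clip's fin, axes as clip
- pepper: the red pepper lying just in front of the tray's grip, roughly across the pull, about 90 mm from it. Three-lobed, hard, 76 mm long along its x (a thin stem reaches to 54 mm on +x), 44 wide along y, 42 high; origin at its underside, midway; about 0.12 kg.
- bowl: round glass bowl, loose, about 0.6 kg, 132 mm wide at the foot, 172 at the rim, 60 high, wall 5 mm; origin at the centre of its underside, z up; stands left or right of the tray.
- bowl_floor (a point): centre of the bowl's inner floor, 6 mm above the counter
- pepper_near: a pepper like pepper, lying near the robot's base: leave alone
- pepper_side: a pepper like pepper, lying far to the left: leave alone
- crock: tall white stoneware cup, 90 mm wide, 120 high, empty, upright; stands on the other side of the grill's tray from the bowl: leave alone
- oil: oil bottle, 64 mm wide, 235 high, left of the grill: leave alone
- mill: wooden pepper mill, 56 mm wide, 140 high, right of the grill: leave alone
- onion: half an onion, cut side down, 76 mm wide, 38 high, to the right of the tray's grip (about 140 mm from it, clear of the tray's path): leave alone
- spatula: spatula lying at the right of the counter: leave alone

How it is judged (in metres and radians):
On the way, in this order (a step that is already met when the one before it is completed fails the run):
1. the pepper lies released in the upright glass bowl (horizontal distance between pepper and bowl_floor below 0.05 m and z of pepper in the frame of bowl below 0.04 m and contact force between pepper and bowl above 0.2 N and contact force between pepper and the fingers below 0.05 N and angle between bowl's own z axis and vertical below 0.15 rad), for 0.2 s.
2. the fingers hold the tray with its pointer level with the clip's fin (x of tray_pointer in the frame of clip_top between -0.007 and 0.007 m and contact force between the fingers and tray above 2 N), for 0.3 s.
At the end, for the whole second after the job is handed in: Fingers still hold the tray (over 2 N), pointer within 7 mm of the clip fin along the pull, under 10 mm/s; pepper released, at rest on the bowl, middle within 50 mm of its centre, underside under 40 mm above the bowl underside; bowl tilted under 0.15 rad (all of step 1 and all of step 2 and linear speed of tray below 0.01 m/s and linear speed of each of pepper, bowl below 0.03 m/s); the arm keeps its last pose, push and grip.
It fails at once if the tray is pulled out by more than 30 mm while the pepper is not yet in the bowl (x of tray_pointer in the frame of grill below -0.03 m and horizontal distance between pepper and bowl_floor above 0.07 m).
It fails at once if the pepper is dropped (falls free at over 0.9 m/s, a fall of some 40 mm) (linear speed of pepper above 0.9 m/s and contact force between pepper and the fingers below 0.05 N).
It fails at once if another thing on the counter is moved by more than 30 mm (distance of any of pepper_near, pepper_side, crock, oil, mill, onion, spatula from where it was at the start of the episode above 0.03 m).
It also fails if it takes over 51 s, if anything falls off the work surface, if the arm or the gripper's body presses on something with over 40 N, if the wrist force passes 120 N, or if a joint passes its speed limit or range.

## Robot

A 6-joint arm with a two-finger parallel gripper is mounted at the origin on the work surface. World frame = base frame: x ahead of the robot, y to its left, z up, the work surface at z = 0. Lengths are in m, angles in degrees, forces in N, time in s.
With the tool pointing down it reaches from about 0.35 to 1 m from the base axis. Payload 7.1 kg.
Tool frame: the origin (TCP) lies at the very end of the fingers, on their centre line; the grasp point (between the pads) lies 19 mm behind it; z points along the fingers, y is the line along which they close (so a half turn about z gives the same grasp; the last joint's range is limited). The gripper opens to 85 mm and grips with 20 to 120 N. Pads are 22 mm wide; open, the fingers measure 114 mm over their backs; the gripper's body (76 mm by 85 mm) begins 54 mm behind the grasp point. The pads swing forward as they close: fully open they stand 13 mm farther back than shut.
Start: joints at [64.286, 24.242, 93.386, -0, 62.372, -1.089], TCP at [0.26, 0.568, 0.231] pointing down, gripper open.
Joint ranges: [-172.04, 172.04], [-51.8, 120.97], [4.93, 147.93], [-75.15, 255.16], [6.16, 154.13], [-145.62, 145.62]. Speed limits (degrees/s): [136.94, 136.94, 172.46, 180, 180, 180].

## Interface

Orientations are given as a 3x3 rotation matrix whose columns are the frame's x, y, z axes.
In Python, from bench import ctrl gives the robot as it stands.
- The arm moves only by the shell command python3 inch.py 'ROWS' [FORCE]. ROWS is rows parted by semicolons, their numbers by spaces, 1 to 20 of them, each of 7 numbers: a rotation vector rx, ry, rz in degrees, then dx, dy, dz in m, then the finger opening in m; each row is the pose to reach, as a shift and turn from the pose commanded when the command began, along the tool's axes at that moment; what a row does not reach only later rows make up. A row lasts 1/10 s, in which the tool goes at most 0.05 m and 8.59 degrees, less where a joint would pass 70% of its speed; a pose out of reach is approached as far as the arm can. The fingers move at their own pace and stop on an object; FORCE is the grip in N (left out, the last holds). Time passes only in rows, so rows that do not move let the fingers close. It prints the time, the measured TCP pose, the force, the opening and the grip force at its end.
- ctrl.sense(): the state, without advancing time (a new reading comes with each control period).
- ctrl.snapshot(name): name is "scene" or "top" or "wrist"; returns the picture (400x640x3 uint8, red, green, blue); there is no depth.
- ctrl.camera_info(name): a dict with "fx", "fy", "cx", "cy" (pixels), "R" (3x3) and "t" (3): a world point X has camera coordinates R X + t; the wrist camera has in their place "tool_from_camera" (4x4, takes a point from camera to tool coordinates, whose origin is the TCP and whose axes are the flange's). Camera axes: x right, y down, z forward; pixel columns grow to the right and rows downward; lengths in m; the calibration is good to about 2 mm. A picture is of the moment at which its call begins: read the wrist's pose just before it. camera_info takes no time and is no camera call.
- ctrl.sign_off(): hands the job in; it is judged then, once.
The state is a dict: "time_s": time; "joints": joint angles; "qvel": joint speeds; "joint_torque": joint torques, N m; "position": TCP position; "eef_rot": TCP orientation; "wrist_force": force on the tool from outside, world axes, zero at the start; "moment": the same for the moment, N m; "finger_gap": finger opening in m; "grasp_force": force on a finger pad.
Only numpy, scipy, OpenCV 4.12 (cv2) and the standard library are available. Lean on these libraries where they do the work, as an engineer would, in place of code of your own. Each camera call takes 0.05 s, during which the arm holds its last target. There are 200 camera calls.

## Working session

There is one attempt and no reset: what is moved stays moved. The work goes in short steps, Python scripts to look and compute and a shell command to move; the robot and the scene stay as the last step left them, time stands still between calls to the robot, and variables do not carry over. Pictures are saved under pics/ and viewed, at most 10 in all, crops included, and the job is handed in when it is done.

```bash
ls; mkdir -p pics
python3 - <<'E'
from bench import ctrl
import cv2
for n in ("scene","top"):
    im=ctrl.snapshot(n); cv2.imwrite(f"pics/{n}0.png",im[:,:,::-1]); i=ctrl.camera_info(n); print(n,i)
print(ctrl.camera_info("wrist")); s=ctrl.sense(); print(s)
E
```

```text
bench.py
inch.py
pics
scene {'fx': 415.0614179014123, 'fy': 415.0614179014123, 'cx': 327.993975355789, 'cy': 194.55800420878705, 'R': array([[-0.14556241,  0.98924507, -0.0143447 ],
       [ 0.78974436,  0.10744918, -0.60395242],
       [-0.59591563, -0.09924142, -0.79689128]]), 't': array([ 0.11485223, -0.39725524,  1.58360477])}
top {'fx': 432.3621835966802, 'fy': 432.3621835966802, 'cx': 314.8856973180021, 'cy': 200.5386381009775, 'R': array([[-0.00506303, -0.99997643,  0.00463657],
       [-0.99926653,  0.00488333, -0.03798107],
       [ 0.03795753, -0.00482547, -0.9992677 ]]), 't': array([-0.01580722,  0.54110387,  1.40897987])}
{'fx': 311.01821111014476, 'fy': 311.01821111014476, 'cx': 323.8374486918416, 'cy': 198.70534670561852, 'tool_from_camera': array([[ 1.41567545e-03, -9.56567780e-01, -2.91506566e-01,
         7.29504745e-02],
       [ 9.99998322e-01,  1.01530441e-03,  1.52471896e-03,
         1.14102044e-04],
       [-1.16252912e-03, -2.91508235e-01,  9.56567612e-01,
        -1.42028979e-01],
       [ 0.00000000e+00,  0.00000000e+00,  0.00000000e+00,
         1.00000000e+00]])}
{'time_s': 0.1, 'joints': array([ 6.42839847e+01,  2.42817057e+01,  9.34278977e+01,  2.65971608e-04,
        6.23710787e+01, -1.08974150e+00]), 'qvel': array([-0.04672415, -0.07996737, -0.00405137, -0.06026306, -0.01448152,
       -0.08541695]), 'joint_torque': array([ 5.35517338e-04, -5.58421254e+01, -2.82443851e+01, -2.49516137e-05,
        3.07835129e-03, -2.86674049e-05]), 'position': array([0.26020665, 0.56771079, 0.23059961]), 'eef_rot': array([[-9.09044214e-01,  4.16699218e-01, -6.14724258e-04],
       [ 4.16699671e-01,  9.09043332e-01, -1.26691120e-03],
       [ 3.08900808e-05, -1.40783369e-03, -9.99999009e-01]]), 'wrist_force': array([-0.49954054, -0.25019969, -1.10778074]), 'moment': array([ 0.03511913, -0.01811291,  0.01033122]), 'grasp_force': 0.0, 'finger_gap': 0.08539309321713415}
```

View pics/scene0.png

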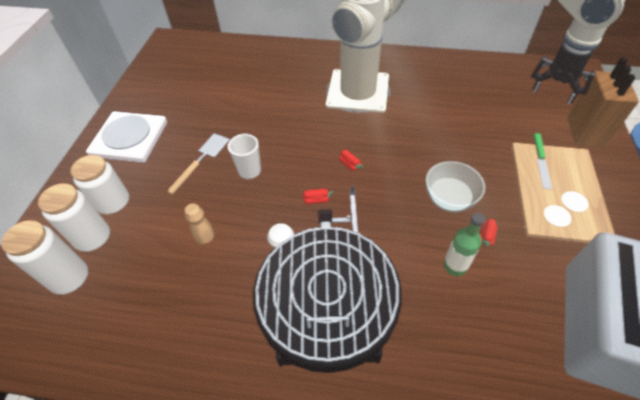

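View pics/top0.png

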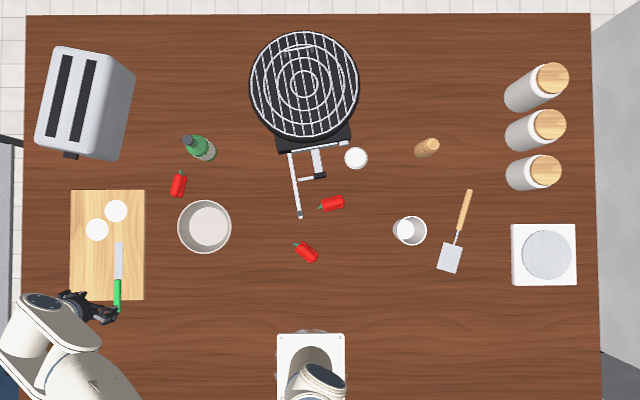

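The scene picture shows the whole counter. In the top picture the grip is at about (319,176), the rail runs (290,153) to (300,217), the target pepper is at (332,203), and the bowl is at (204,226). The near pepper is at (305,252).

```bash
cat > h.py <<'E'
from bench import ctrl
import numpy as np, cv2
def cam(n):
    i=ctrl.camera_info(n)
    if n=="wrist":
        s=ctrl.sense(); T=np.array(i["tool_from_camera"]); Rw=s["eef_rot"]@T[:3,:3]; c=s["eef_rot"]@T[:3,3]+s["position"]
    else: Rw=np.array(i["R"]).T; c=-Rw@i["t"]
    return i,Rw,c
def cast(C,u,v,z):
    i,R,c=C; d=R@np.array([(u-i["cx"])/i["fx"],(v-i["cy"])/i["fy"],1]); return c+d*(z-c[2])/d[2]
def ray(C,u,v):
    i,R,c=C; d=R@np.array([(u-i["cx"])/i["fx"],(v-i["cy"])/i["fy"],1]); return c,d/np.linalg.norm(d)
def proj(C,X):
    i,R,c=C; p=R.T@(np.array(X)-c); return np.array([i["cx"]+i["fx"]*p[0]/p[2],i["cy"]+i["fy"]*p[1]/p[2]])
def red(im):
    h=cv2.cvtColor(im,cv2.COLOR_RGB2HSV); return (((h[...,0]<8)|(h[...,0]>172))&(h[...,1]>190)&(h[...,2]>90)).astype(np.uint8)
def blobs(m,amin=60):
    n,l,s,c=cv2.connectedComponentsWithStats(m); out=[]
    for k in range(1,n):
        if s[k,4]>amin:
            r=cv2.minAreaRect(np.argwhere(l==k)[:,::-1].astype(np.float32)); out.append((c[k],s[k,4],r))
    return out
E
python3 - <<'E'
from h import *
im=cv2.imread("pics/top0.png")[:,:,::-1].copy(); C=cam("top")
for c,a,r in blobs(red(im)):
    print(c.round(1),a,r); print(" w",cast(C,*r[0],.021).round(3),[cast(C,*p,.021)[:2].round(3).tolist() for p in cv2.boxPoints(r)])
cv2.imwrite("pics/crop1.png",cv2.resize(im[135:260,165:375],None,fx=3.8,fy=3.8,interpolation=cv2.INTER_CUBIC)[:,:,::-1])
E
```

```text
[177.9 185.3] 289 ((177.86154174804688, 185.5076904296875), (13.331280708312988, 22.803504943847656), 15.255118370056152)
 w [0.592 0.428 0.021] [[0.562, 0.458], [0.634, 0.439], [0.622, 0.397], [0.55, 0.416]]
[332.6 202.8] 279 ((332.5588073730469, 202.73533630371094), (12.854387283325195, 23.525955200195312), 75.96376037597656)
 w [ 0.533 -0.076  0.021] [[0.544, -0.034], [0.563, -0.108], [0.522, -0.118], [0.504, -0.044]]
[306.4 252.1] 281 ((306.5655822753906, 252.22128295898438), (23.1746768951416, 12.931724548339844), 39.80556869506836)
 w [0.373 0.009 0.021] [[0.381, 0.052], [0.413, 0.025], [0.365, -0.033], [0.333, -0.006]]
```

View pics/crop1.png

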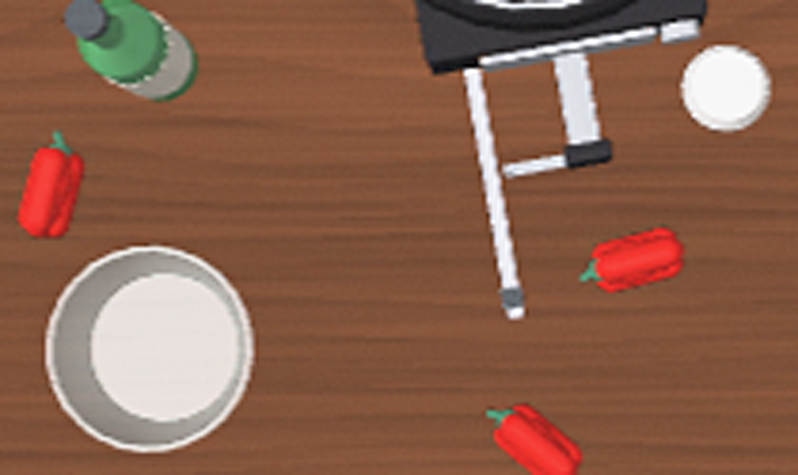

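```bash
cat >> h.py <<'E'
def go(p,yaw=None):
    """shift in tool axes & rz (tool y at yaw deg, tool down) from measured pose"""
    s=ctrl.sense(); R=s["eef_rot"]; d=R.T@(np.array(p)-s["position"])
    out=[0,0,0]
    if yaw is not None:
        a=np.radians(yaw); y=np.array([np.cos(a),np.sin(a),0]); z=np.array([0,0,-1.]); Rt=np.c_[np.cross(y,z),y,z]
        out=np.degrees(cv2.Rodrigues(R.T@Rt)[0].ravel())
    print("rot",np.round(out,2),"shift",np.round(d,4))
E
python3 - <<'E'
from h import *
C=cam("top")
for n,u,v,z in [("grip",319.7,175.3,.07),("bowlrim",204.5,226.6,.06),("clip",300,213.7,.043),("ptr",300,179.2,.043),("railA",165+474/3.8,135+70/3.8,.01),("railB",165+516/3.8,135+315/3.8,.01)]: print(n,cast(C,u,v,z).round(4))
go([.533,-.076,.23],14)
E
```

```text
grip [ 0.6183 -0.0338  0.07  ]
bowlrim [0.4585 0.3306 0.06  ]
clip [0.4978 0.0295 0.043 ]
ptr [0.6086 0.0291 0.043 ]
railA [0.6969 0.0636 0.01  ]
railB [0.4843 0.028  0.01  ]
rot [-8.000e-02  3.000e-02  5.137e+01] shift [-0.5162 -0.4715  0.0012]
```

```bash
R="0 0 51.4 -.516 -.4715 0 .085"; python3 inch.py '0 0 51.4 -.516 -.4715 0 .085;0 0 51.4 -.516 -.4715 0 .085;0 0 51.4 -.516 -.4715 0 .085;0 0 51.4 -.516 -.4715 0 .085;0 0 51.4 -.516 -.4715 0 .085;0 0 51.4 -.516 -.4715 0 .085;0 0 51.4 -.516 -.4715 0 .085;0 0 51.4 -.516 -.4715 0 .085;0 0 51.4 -.516 -.4715 0 .085;0 0 51.4 -.516 -.4715 0 .085;0 0 51.4 -.516 -.4715 0 .085;0 0 51.4 -.516 -.4715 0 .085;0 0 51.4 -.516 -.4715 0 .085;0 0 51.4 -.516 -.4715 0 .085;0 0 51.4 -.516 -.4715 0 .085;0 0 51.4 -.516 -.4715 0 .085;0 0 51.4 -.516 -.4715 0 .085'
python3 - <<'E'
from h import *
print(ctrl.sense()["position"],ctrl.sense()["eef_rot"][:,1],ctrl.sense()["joints"])
C=cam("wrist"); im=ctrl.snapshot("wrist"); cv2.imwrite("pics/w1.png",im[:,:,::-1])
for c,a,r in blobs(red(im),500):
    print(c.round(1),a,r); print(" w",cast(C,*r[0],.021).round(3),[cast(C,*p,.021)[:2].round(3).tolist() for p in cv2.boxPoints(r)])
E
```

```text
time_s: 1.8
position: [0.5322, -0.0747, 0.2309]
eef_rot: [[-0.242, 0.97, -0.001], [0.97, 0.242, 0.0], [0.001, -0.001, -1.0]]
wrist_force: [0.9, -0.3, -0.9]
finger_gap: 0.0847
grasp_force: 0.0
[ 0.5321913  -0.0747477   0.23087014] [ 0.97034089  0.24173752 -0.00123653] [-9.27213666e+00  1.69814284e+01  1.04463222e+02  1.73138831e-02
  5.86388222e+01 -2.32702531e+01]
```

View pics/w1.png

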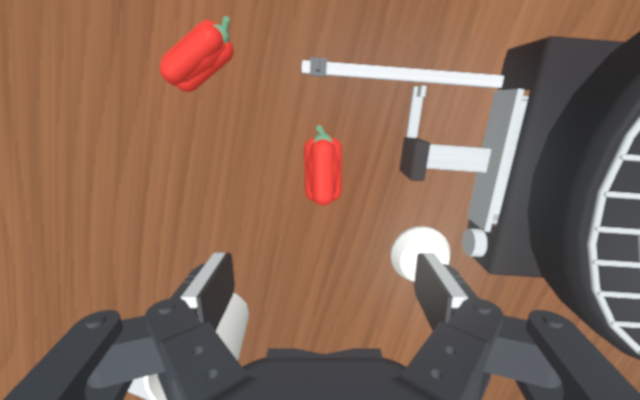

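The wrist view shows the pepper at (323,170), grip at (415,158), pointer at (420,90), clip at (318,67), and onion at (420,253). I'll loosen the red mask and measure.

```bash
sed -i 's/>190/>140/' h.py
python3 - <<'E'
from h import *
im=cv2.imread("pics/w1.png")[:,:,::-1].copy(); C=cam("wrist"); print(im[170,323])
for c,a,r in blobs(red(im),500):
    print(c.round(1),a,r); print(" w",cast(C,*r[0],.021).round(3),[cast(C,*p,.021)[:2].round(3).tolist() for p in cv2.boxPoints(r)])
cv2.imwrite("pics/crop2.png",cv2.resize(im[40:220,290:520],None,fx=3.3,fy=3.3,interpolation=cv2.INTER_CUBIC)[:,:,::-1])
E
```

```text
[255  87  79]
[195.4  56.9] 3277 ((195.44247436523438, 57.36284637451172), (48.54119873046875, 76.01024627685547), 48.8140754699707)
 w [0.375 0.01  0.021] [[0.33, -0.008], [0.382, 0.053], [0.419, 0.028], [0.367, -0.036]]
[322.8 170.4] 2351 ((323.0, 171.0), (68.0, 38.0), 90.0)
 w [ 0.533 -0.074  0.021] [[0.503, -0.042], [0.544, -0.032], [0.565, -0.109], [0.521, -0.12]]
```

View pics/crop2.png

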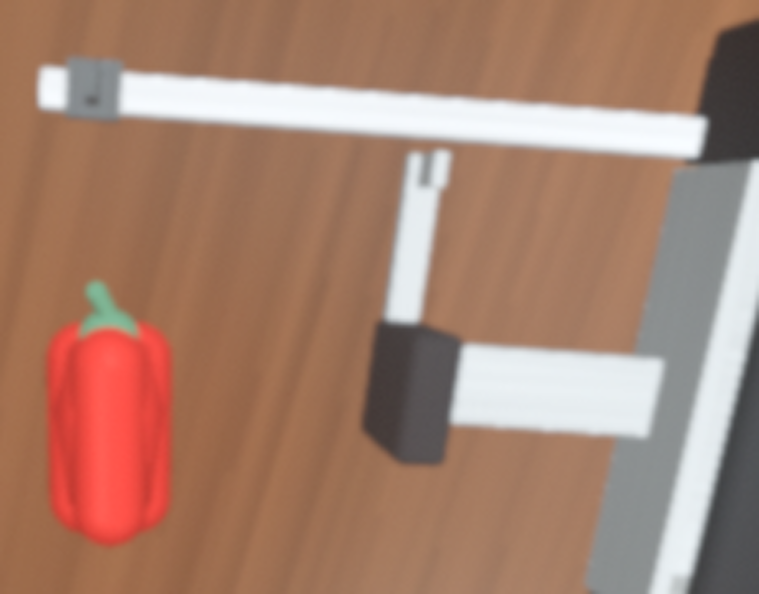

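```bash
python3 inch.py '0 0 0 0 0 .05 .085;0 0 0 0 0 .10 .085;0 0 0 0 0 .15 .085;0 0 0 0 0 .19 .085;0 0 0 0 0 .21 .085;0 0 0 0 0 .221 .085;0 0 0 0 0 .221 .03;0 0 0 0 0 .221 .03;0 0 0 0 0 .221 .03;0 0 0 0 0 .221 .03;0 0 0 0 0 .221 .03;0 0 0 0 0 .221 .03' 40
python3 - <<'E'
from h import *
im=cv2.imread("pics/w1.png"); 
T=np.array(ctrl.camera_info("wrist")["tool_from_camera"]); R=np.array([[-0.242,.9703,-.001],[.9703,.242,0],[.001,-.001,-1]]); p=np.array([.5322,-.0747,.2309])
C=(ctrl.camera_info("wrist"),R@T[:3,:3],R@T[:3,3]+p)
f=lambda u,v,z:cast(C,290+u/3.3,40+v/3.3,z).round(4)
print("grip",f(430,395,.07),"ptr",f(443,168,.043),"clip",f(92,90,.043),"rail",f(45,88,.01),f(700,136,.01))
E
```

```text
time_s: 3.05
position: [0.534, -0.0754, 0.0123]
eef_rot: [[-0.241, 0.97, 0.003], [0.97, 0.241, -0.0], [-0.001, 0.003, -1.0]]
wrist_force: [-1.0, 2.4, 5.6]
finger_gap: 0.0414
grasp_force: 39.7
grip [ 0.62   -0.0304  0.07  ] ptr [0.6102 0.0339 0.043 ] clip [0.5014 0.0293 0.043 ] rail [0.4849 0.0294 0.01  ] [0.6989 0.0679 0.01  ]
```

```bash
python3 inch.py '0 0 0 0 0 -.02 .03;0 0 0 0 0 -.06 .03;0 0 0 0 0 -.10 .03;0 0 0 0 0 -.14 .03;0 0 0 0 0 -.15 .03;0 0 0 0 0 -.15 .03'
python3 - <<'E'
from h import *
go([.4585,.3306,.16],14)
C=cam("top"); im=ctrl.snapshot("top").copy()
g=cv2.cvtColor(im,cv2.COLOR_RGB2HSV); m=((g[...,1]<60)&(g[...,2]>90)).astype(np.uint8)[180:270,160:250]
k=max(cv2.findContours(m,cv2.RETR_EXTERNAL,cv2.CHAIN_APPROX_NONE)[0],key=cv2.contourArea); e=cv2.fitEllipse(k); print(e); print(cast(C,e[0][0]+160,e[0][1]+180,.06))
E
```

```text
time_s: 3.65
position: [0.5344, -0.0757, 0.1629]
eef_rot: [[-0.241, 0.97, 0.005], [0.97, 0.241, -0.001], [-0.002, 0.005, -1.0]]
wrist_force: [0.4, 0.1, -1.3]
finger_gap: 0.0413
grasp_force: 40.9
rot [ 0.29  0.12 -0.03] shift [0.4126 0.0245 0.0022]
((43.94436264038086, 46.3673210144043), (53.10572052001953, 53.9379997253418), 74.49280548095703)
[0.45925065 0.33236578 0.06      ]
```

```bash
python3 inch.py '0 0 0 .03 .002 0 .03;0 0 0 .075 .005 0 .03;0 0 0 .12 .008 0 .03;0 0 0 .165 .010 0 .03;0 0 0 .21 .013 0 .03;0 0 0 .255 .016 0 .03;0 0 0 .30 .019 0 .03;0 0 0 .345 .022 0 .03;0 0 0 .385 .024 0 .03;0 0 0 .414 .025 0 .03;0 0 0 .414 .025 0 .03;0 0 0 .414 .025 0 .03'
python3 - <<'E'
from h import *
im=ctrl.snapshot("wrist"); cv2.imwrite("pics/w2.png",im[:,:,::-1]); go([.4592,.332,.021],14)
E
```

```text
time_s: 4.9
position: [0.4559, 0.3318, 0.1582]
eef_rot: [[-0.243, 0.97, -0.003], [0.97, 0.243, -0.002], [-0.002, -0.003, -1.0]]
wrist_force: [-0.7, -0.4, -1.2]
finger_gap: 0.0415
grasp_force: 40.9
rot [-0.18  0.09 -0.  ] shift [0.0003 0.0034 0.1376]
```

View pics/w2.png

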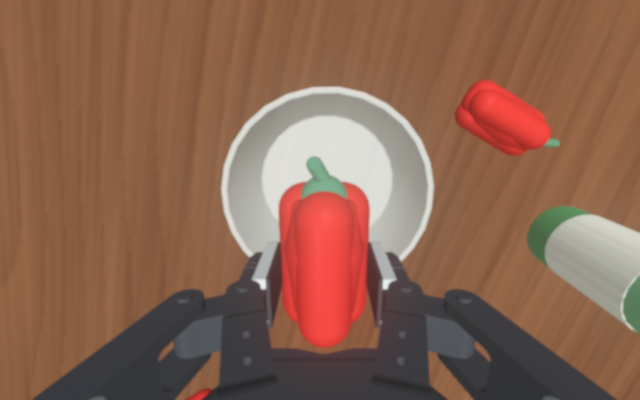

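The pepper is held above the bowl; the rim spans columns 222–434 and the stem points to the top of the image. It's clear to lower.

```bash
python3 inch.py '0 0 0 0 .003 .03 .03;0 0 0 0 .003 .06 .03;0 0 0 0 .003 .09 .03;0 0 0 0 .003 .11 .03;0 0 0 0 .003 .125 .03;0 0 0 0 .003 .132 .03;0 0 0 0 .003 .136 .03;0 0 0 0 .003 .138 .03;0 0 0 0 .003 .138 .03;0 0 0 0 .003 .138 .03'
```

```text
time_s: 5.95
position: [0.4606, 0.3334, 0.0231]
eef_rot: [[-0.242, 0.97, 0.001], [0.97, 0.242, 0.001], [0.0, 0.001, -1.0]]
wrist_force: [-0.2, -0.4, -1.5]
finger_gap: 0.0415
grasp_force: 40.9
```

Slight more down, then open partly.

```bash
python3 inch.py '0 0 0 0 0 .002 .03;0 0 0 0 0 .003 .03;0 0 0 0 0 .004 .03;0 0 0 0 0 .004 .03'; python3 inch.py '0 0 0 0 0 0 .05;0 0 0 0 0 0 .06;0 0 0 0 0 0 .062;0 0 0 0 0 0 .062;0 0 0 0 0 0 .062'
```

```text
time_s: 6.35
position: [0.4602, 0.3331, 0.0184]
eef_rot: [[-0.242, 0.97, 0.0], [0.97, 0.242, 0.0], [0.0, 0.0, -1.0]]
wrist_force: [-0.0, 0.5, -2.0]
finger_gap: 0.0414
grasp_force: 41.1
time_s: 6.85
position: [0.4602, 0.333, 0.0183]
eef_rot: [[-0.242, 0.97, 0.0], [0.97, 0.242, -0.0], [-0.0, 0.0, -1.0]]
wrist_force: [0.8, 0.7, 0.2]
finger_gap: 0.0617
grasp_force: 0.0
```

Lift slowly, then back toward the grip at height (rotating to the grill's yaw later).

```bash
python3 inch.py '0 0 0 0 0 -.02 .062;0 0 0 0 0 -.05 .062;0 0 0 0 0 -.09 .062;0 0 0 0 0 -.14 .062;0 0 0 0 0 -.19 .062;0 0 0 0 0 -.22 .062;0 0 0 0 0 -.22 .062'
python3 - <<'E'
from h import *
im=ctrl.snapshot("wrist").copy(); cv2.imwrite("pics/w3.png",im[:,:,::-1])
C=cam("wrist")
for c,a,r in blobs(red(im),500): print(c.round(1),a,cast(C,*r[0],.03).round(3))
go([.55,-.05,.23],10)
E
```

```text
time_s: 7.55
position: [0.4625, 0.3346, 0.2436]
eef_rot: [[-0.242, 0.97, 0.008], [0.97, 0.242, 0.005], [0.003, 0.009, -1.0]]
wrist_force: [0.7, 1.5, -0.8]
finger_gap: 0.0622
grasp_force: 0.0
[450.6 116.7] 2683 [0.586 0.427 0.03 ]
[319.8 169.4] 1899 [0.459 0.334 0.03 ]
[193.5 374. ] 569 [0.356 0.006 0.03 ]
rot [ 0.27 -0.11  3.97] shift [-0.3939 -0.0066  0.0101]
```

View pics/w3.png

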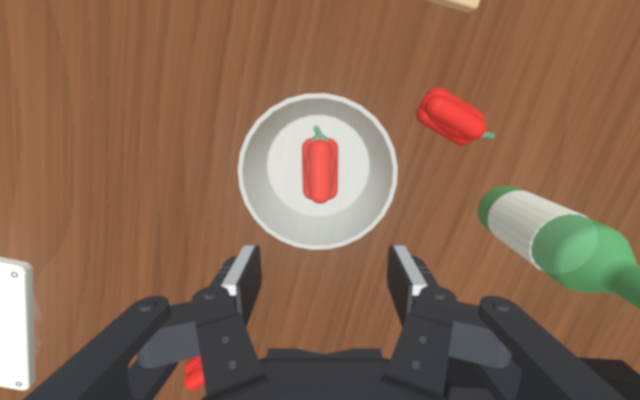

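The pepper lies at (320,169), centred in the upright bowl. Next I go back above the tray area for an accurate measurement.

```bash
python3 inch.py '0 0 4 -.05 -.001 .01 .085;0 0 4 -.10 -.002 .01 .085;0 0 4 -.15 -.003 .01 .085;0 0 4 -.20 -.003 .01 .085;0 0 4 -.25 -.004 .01 .085;0 0 4 -.30 -.005 .015 .085;0 0 4 -.34 -.006 .02 .085;0 0 4 -.36 -.006 .02 .085;0 0 4 -.37 -.006 .02 .085;0 0 4 -.37 -.006 .02 .085;0 0 4 -.37 -.006 .02 .085'
python3 - <<'E'
from h import *
C=cam("wrist"); import pickle; pickle.dump(C,open("C4.pkl","wb"))
im=ctrl.snapshot("wrist").copy(); cv2.imwrite("pics/w4.png",im[:,:,::-1])
P=[proj(C,p) for p in ([.62,-.03,.07],[.61,.034,.043],[.5,.03,.043])]; print(P)
cx=np.mean(P,0); u0=int(cx[0]-100);v0=int(cx[1]-72); print(u0,v0)
cv2.imwrite("pics/crop4.png",cv2.resize(im[v0:v0+145,u0:u0+200],None,fx=4,fy=4,interpolation=cv2.INTER_CUBIC)[:,:,::-1])
E
```

```text
time_s: 8.7
position: [0.5431, -0.0267, 0.2176]
eef_rot: [[-0.173, 0.985, -0.001], [0.985, 0.173, 0.0], [0.001, -0.001, -1.0]]
wrist_force: [-0.2, 0.4, 0.0]
finger_gap: 0.0851
grasp_force: 0.0
[array([399.4757478 , 201.15938696]), array([399.10856857, 131.17260593]), array([289.4239973, 115.3146757])]
262 77
```

View pics/crop4.png

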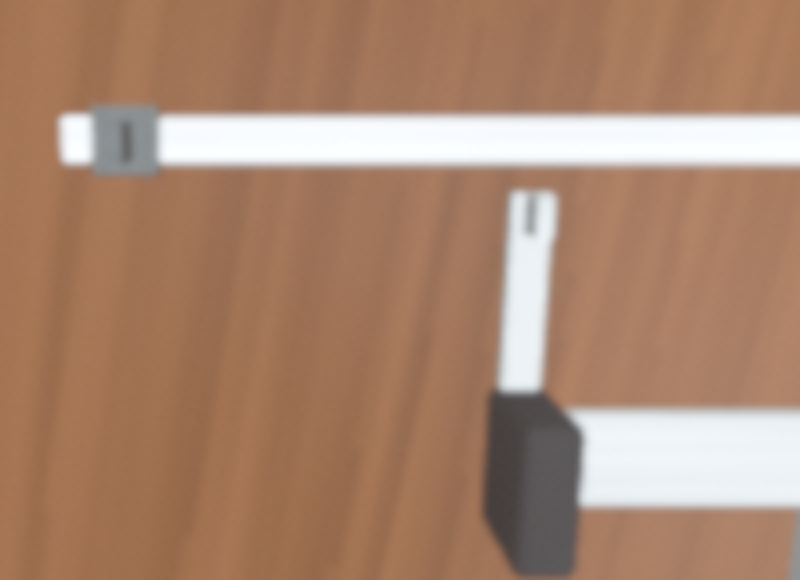

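Crop at 4x with offset (262,77). The clip's fin has a dark side face at (126,141) with its top just left of it, about (112,141). The pointer's side face is at (530,215) with its top at about (544,212). The grip top centre is about (552,500). The rail lies horizontal at rows 115–165.

Run:
```python
from h import *
import pickle; C=pickle.load(open("C4.pkl","rb"))
f=lambda u,v,z:cast(C,262+u/4-.4,77+v/4-.4,z)
A=f(60,140,.01);B=f(800,140,.01); e=(B-A)/np.linalg.norm(B-A); yaw=np.degrees(np.arctan2(e[1],e[0])); print("yaw",yaw)
n=np.array([-e[1],e[0],0])
c=f(112,141,.043);p=f(544,212,.043);g=f(552,500,.07)
cb=f(125,141,.014)
for k,x in dict(clip=c,clipbase=cb,ptr=p,grip=g,railL=A).items(): print(k,x.round(4),"along",(x@e).round(4),"side",(x@n).round(4))
print("pull",(p-c)@e)
# top view cross-check
go(list(g[:2])+[.13],yaw)
```

```text
yaw 10.071130114782916
clip [0.4997 0.0333 0.043 ] along 0.4978 side -0.0546
clipbase [0.5002 0.0327 0.014 ] along 0.4982 side -0.0552
ptr [0.6081 0.0352 0.043 ] along 0.6049 side -0.0717
grip [ 0.6202 -0.0304  0.07  ] along 0.6054 side -0.1384
railL [0.4825 0.0298 0.01  ] along 0.4802 side -0.0551
pull 0.10711512883154872
rot [-0.05 -0.03 -0.04] shift [-0.0175  0.0752  0.0878]
```

```bash
python3 inch.py '0 0 0 -.01 .03 .02 .085;0 0 0 -.0175 .065 .05 .085;0 0 0 -.0175 .075 .09 .085;0 0 0 -.0175 .075 .13 .085;0 0 0 -.0175 .075 .16 .085;0 0 0 -.0175 .075 .175 .085;0 0 0 -.0175 .075 .18 .085;0 0 0 -.0175 .075 .18 .085;0 0 0 -.0175 .075 .18 .085'
python3 -c "
from h import *
go([.6202,-.0304,.037],10.07)"
```

```text
time_s: 9.65
position: [0.6218, -0.0315, 0.04]
eef_rot: [[-0.174, 0.985, 0.003], [0.985, 0.174, -0.0], [-0.001, 0.003, -1.0]]
wrist_force: [-0.1, -0.1, 0.6]
finger_gap: 0.0853
grasp_force: 0.0
rot [ 0.15  0.03 -0.07] shift [ 0.0014 -0.0014  0.003 ]
```

Close with good force.

```bash
python3 inch.py '0 0 0 0 -.001 .001 .05;0 0 0 0 -.001 .001 .005;0 0 0 0 -.001 .001 .005;0 0 0 0 -.001 .001 .005;0 0 0 0 -.001 .001 .005;0 0 0 0 -.001 .001 .005;0 0 0 0 -.001 .001 .005;0 0 0 0 -.001 .001 .005' 60
python3 -c "
from h import *
s=ctrl.sense();p=s['position'];e=np.array([np.cos(.1758),np.sin(.1758),0]);print('along',p@e,s['wrist_force'])"
```

```text
time_s: 10.45
position: [0.6191, -0.0321, 0.0377]
eef_rot: [[-0.173, 0.985, -0.001], [0.985, 0.173, -0.0], [0.0, -0.001, -1.0]]
wrist_force: [-3.5, 0.3, 5.5]
finger_gap: 0.0154
grasp_force: 60.0
along 0.6039601082559793 [-3.49186796  0.27548904  5.52932748]
```

```bash
python3 inch.py '0 0 0 0 -.008 0 .005;0 0 0 0 -.02 0 .005;0 0 0 0 -.035 0 .005;0 0 0 0 -.05 0 .005;0 0 0 0 -.065 0 .005;0 0 0 0 -.08 0 .005;0 0 0 0 -.09 0 .005;0 0 0 0 -.098 0 .005;0 0 0 0 -.103 0 .005;0 0 0 0 -.105 0 .005;0 0 0 0 -.105 0 .005;0 0 0 0 -.105 0 .005;0 0 0 0 -.105 0 .005'
python3 - <<'E'
from h import *
s=ctrl.sense();p=s['position'];e=np.array([np.cos(.1758),np.sin(.1758),0]);print('along',p@e)
C=cam("wrist"); im=ctrl.snapshot("wrist").copy(); t=ctrl.snapshot("top")
q=proj(C,[.4997,.0333,.043]); print(q); u0,v0=int(q[0])-60,int(q[1])-60; u0,v0=max(u0,0),max(v0,0); print(u0,v0)
a=cv2.resize(im[v0:v0+120,u0:u0+130],None,fx=3,fy=3,interpolation=cv2.INTER_CUBIC); b=cv2.resize(t[165:245,270:350],(360,360),interpolation=cv2.INTER_CUBIC)
cv2.imwrite("pics/w5.png",np.hstack([a,b])[:,:,::-1])
import pickle; pickle.dump(C,open("C5.pkl","wb"))
E
```

```text
time_s: 11.75
position: [0.5182, -0.0498, 0.0377]
eef_rot: [[-0.173, 0.985, 0.004], [0.985, 0.173, 0.0], [-0.001, 0.004, -1.0]]
wrist_force: [7.4, 5.2, -4.4]
finger_gap: 0.0151
grasp_force: 60.4
along 0.5014851706236408
[311.5786934   75.22179603]
251 15
```

View pics/w5.png

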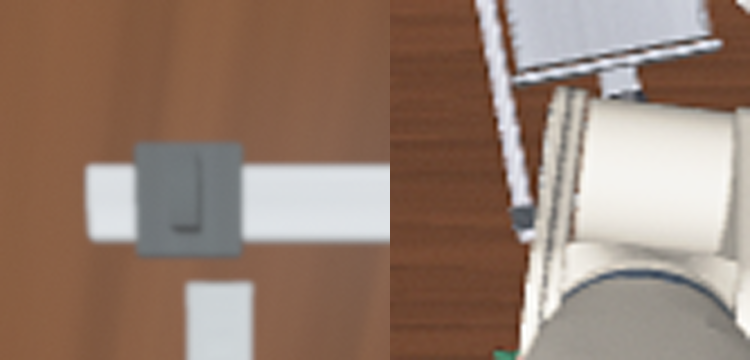

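Left half: clip fin top at crop (186,195), pointer arm end centred at crop column 219 directly under the camera. The pointer is still about 4.7 mm short, which agrees with the TCP travel. The right half (top view) is mostly hidden by the arm.

```bash
python3 inch.py '0 0 0 0 -.003 0 .005;0 0 0 0 -.005 0 .005;0 0 0 0 -.005 0 .005;0 0 0 0 -.005 0 .005;0 0 0 0 -.005 0 .005;0 0 0 0 -.005 0 .005;0 0 0 0 -.005 0 .005;0 0 0 0 -.005 0 .005'
python3 - <<'E'
from h import *
s=ctrl.sense();p=s['position'];e=np.array([np.cos(.1758),np.sin(.1758),0]);print('along',p@e)
C=cam("wrist"); im=ctrl.snapshot("wrist").copy(); 
q=proj(C,[.4997,.0333,.043]); print(q); u0,v0=max(int(q[0])-45,0),max(int(q[1])-35,0); print(u0,v0)
g=cv2.cvtColor(im[v0:v0+90,u0:u0+90],cv2.COLOR_RGB2GRAY)
g=cv2.createCLAHE(6,(3,3)).apply(cv2.resize(g,None,fx=6,fy=6,interpolation=cv2.INTER_CUBIC)); cv2.imwrite("pics/w6.png",g)
E
```

```text
time_s: 12.65
position: [0.5134, -0.0506, 0.0377]
eef_rot: [[-0.173, 0.985, 0.005], [0.985, 0.173, 0.0], [-0.001, 0.005, -1.0]]
wrist_force: [7.9, 4.9, -4.2]
finger_gap: 0.015
grasp_force: 60.4
along 0.4965988336224676
[323.48672047  75.2188358 ]
278 40
```

View pics/w6.png

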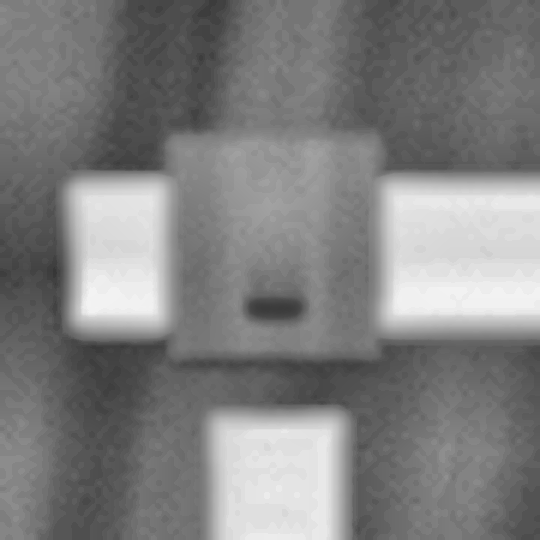

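Clip fin at column 275 and pointer at column 279, so they are aligned within 1 mm. The tray is held steady, so I hand in.

```bash
python3 inch.py '0 0 0 0 0 0 .005;0 0 0 0 0 0 .005;0 0 0 0 0 0 .005'; python3 -c "
from bench import ctrl
print(ctrl.sign_off())"
```

```text
time_s: 13.0
position: [0.5134, -0.0506, 0.0377]
eef_rot: [[-0.173, 0.985, 0.005], [0.985, 0.173, 0.0], [-0.001, 0.005, -1.0]]
wrist_force: [8.4, 5.3, -4.2]
finger_gap: 0.0153
grasp_force: 60.4
the job is handed in; nothing more can be done
None
```

The pepper lies in the upright glass bowl, and the gripper still holds the tray against its spring with its pointer within about 1 mm of the clip fin; handed in at 13.0 s, and the hand-in returned no verdict.

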